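# Stand the capacitor cans in their discharge fixtures, largest first

### The arm

A 6-joint arm with a two-finger parallel gripper is mounted at the origin on the work surface. World frame = base frame: x ahead of the robot, y to its left, z up, the work surface at z = 0. Lengths are in m, angles in rad, forces in N, time in s.
With the tool pointing down it reaches from about 0.225 to 0.875 m from the base axis. Payload 3.4 kg.
Tool frame: the origin (TCP) lies midway between the tips of the shut fingers; the grasp point (between the pads) lies 19 mm behind it; z points along the fingers, y is the direction in which the jaws open and shut (so a half turn about z gives the same grasp; the last joint's range is limited). The gripper opens to 85 mm and grips with 20 to 120 N. Pads are 22 mm wide; open, the fingers measure 114 mm over their backs; the gripper's body (76 mm by 85 mm) begins 54 mm behind the grasp point. The pads swing forward as they close: fully open they stand 13 mm farther back than shut.
Start: joints at [-1.345, 0.276, 1.505, -0, 1.361, -0.121], TCP at [0.195, -0.541, 0.231] pointing down, gripper open.
Joint ranges: [-2.89, 2.89], [-0.75, 2.08], [0.22, 2.7], [-1.18, 4.32], [0.11, 2.71], [-2.7, 2.7]. Speed limits (rad/s): [2.57, 2.57, 3.14, 3.14, 3.14, 3.14].

### API

Orientations are given as a unit quaternion [w, x, y, z].
In Python, from plant import env gives the robot as it stands. The module is installed in compiled form; this text tells all that it offers.
- The arm moves only by the tool jog_arm, never from a script. Its argument "plan" is a list of rows, each an object of numbers: "dx", "dy", "dz": the shift along the tool's x, y, z in m; "wx", "wy", "wz": the turn, a rotation vector about the tool's x, y, z in rad; "fingers": the finger opening in m, from 0 to 0.0854. A call has 1 to 12 rows; each row is the pose to reach, as a shift and turn from the pose measured when the call began, along the tool's axes at that moment; what a row does not reach only later rows make up. A row lasts 1/8 s, in which the tool goes at most 62.5 mm and 10.7 degrees, less where a joint would pass 70% of its speed; a pose out of reach is approached as far as the arm can. A call with a gripper value outside its range is refused whole. The fingers move at their own pace and stop on an object; "force" is the grip in N (left out, the last holds). Time passes only in rows, so rows that repeat a pose let the fingers close. It gives the time, the measured TCP pose, the force and the opening at its end, in the units of the state.
- env.read_state(): the state, without advancing time (a new reading comes with each control period).
- env.camera(name): name is "side" or "top"; returns (picture, depth): 480x640x3 uint8, red, green, blue; 480x640 float32, m along the optical axis (not along the pixel's ray), 0 where there is no reading.
- env.camera_model(name): a dict with "fx", "fy", "cx", "cy" (pixels), "origin" and "orientation" of the camera in the world. Camera axes: x right, y up, looking along -z (the intrinsics and any distortion apply to the point x, -y, -z); pixel columns grow to the right and rows downward; lengths in m; the calibration is good to about 2 mm. A picture is of the moment at which its call begins. camera_model takes no time and is no camera call.
- env.finish_job(): hands the job in, once; it reports no verdict.
Trained networks look in the newest picture that a camera, given by its name, has taken for a name from the list of things; names that differ only in an ending like _2 or _b are one class to them, and where a whole thing is asked for, a point or a joint stands for the part that bears it (a point fixed in the world has none). Each returns a list of dicts, best first, with "confidence" (0 to 1); they miss things now and then, are a little off and sometimes report something else, mostly with a low value. They report only what shows in the picture. A call takes as long as a camera call.
- env.spot_in(name, camera): "uv" ([column, row] in pixels, amid what is visible of it).
- env.silhouettes(name, camera): "region" (480x640 bool, what is visible of it) and "uv" ([column, row] in pixels, amid what is visible of it).
- env.place_of(name, camera): "uv" ([column, row] in pixels: a listed point, or the origin of a listed thing).
The state is a dict: "time_s": time; "joint_positions": joint angles; "joint_vel": joint speeds; "effort": joint torques, N m; "tcp_pos": TCP position; "tcp_rot": TCP orientation; "ft_force": force on the tool from outside, world axes, zero at the start; "moment": the same for the moment, N m; "width": opening from 0.0 (shut) to 1.0 (fully open).
Only numpy, scipy, OpenCV 4.12 (cv2) and the standard library are available. Lean on these libraries where they do the work, as an engineer would, in place of code of your own. Each camera call takes 0.05 s, during which the arm holds its last target.

### The job

Put the three round capacitor cans on the bench into the green discharge fixtures, each standing upright on the plate inside the black collar of its own size: large can in the widest collar, medium in the middle one, small in the narrowest. Do the largest can first, then the medium one, then the small one, and set each down gently rather than dropping it. Leave the film capacitor, heatsink, ring choke and relay where they are.

Things in the scene. Friction and masses are not known exactly. Their poses are not given: they have to be found in the camera images.
- can_large: large capacitor can: upright black cylinder, 58 mm in diameter and 95 mm high, with a thin aluminium ring and two brass stud terminals on its flat top (studs 6 mm higher still). 300 g, give or take 30 percent; rigid, may be gripped round its side. Loose, stands on the table. Origin: centre of its underside; z is its axis, up.
- can_medium: medium capacitor can: upright black cylinder, 44 mm in diameter and 75 mm high, with a thin aluminium ring and two brass stud terminals on its flat top (studs 6 mm higher still). 150 g, give or take 30 percent; rigid, may be gripped round its side. Loose, stands on the table. Origin: centre of its underside; z is its axis, up.
- can_small: small capacitor can: upright black cylinder, 30 mm in diameter and 60 mm high, with a thin aluminium ring and two brass stud terminals on its flat top (studs 6 mm higher still). 60 g, give or take 30 percent; rigid, may be gripped round its side. Loose, stands on the table. Origin: centre of its underside; z is its axis, up.
- fixture_large: large discharge fixture, fixed: pale green plate (x -45 to +65, y -45 to +45, 8 mm thick) with an upright black collar, 74 mm inside, 4 mm wall, rim 20 mm above the table; floor inside = plate top. Origin: on the collar's axis at table level, 8 mm below that floor; z up. Two 10 mm posts at x 54, y -22 and +22, tops 24 mm up. The three plates are alike; only collars differ.
- fixture_medium: medium discharge fixture, fixed: pale green plate (x -45 to +65, y -45 to +45, 8 mm thick) with an upright black collar, 60 mm inside, 4 mm wall, rim 20 mm above the table; floor inside = plate top. Origin: on the collar's axis at table level, 8 mm below that floor; z up. Two 10 mm posts at x 54, y -22 and +22, tops 24 mm up. The three plates are alike; only collars differ.
- fixture_small: small discharge fixture, fixed: pale green plate (x -45 to +65, y -45 to +45, 8 mm thick) with an upright black collar, 46 mm inside, 4 mm wall, rim 20 mm above the table; floor inside = plate top. Origin: on the collar's axis at table level, 8 mm below that floor; z up. Two 10 mm posts at x 54, y -22 and +22, tops 24 mm up. The three plates are alike; only collars differ.
- film_cap: film capacitor: grey block 30 (x) x 58 (y) x 45 mm high, with two flat steel tabs on top reaching 55 mm. Loose bystander, to be left where it is. Origin: centre of its underside.
- heatsink: heatsink: bare aluminium, 50 (x) x 64 (y) x 34 mm high, seven upright fins. Loose bystander, to be left where it is. Origin: centre of its underside.
- choke: ring choke: copper-wound ring lying flat, 62 mm outside, 30 mm hole, 26 mm high. Loose bystander, to be left where it is. Origin: centre of its underside.
- relay: relay: white block 28 x 34 mm on a black foot 36 (x) x 46 (y) mm, 48 mm high in all. Loose bystander, to be left where it is. Origin: centre of its underside.

How it is judged:
By the outcome, as a careful person would: the job done as asked, in the order asked, and still so for the second after the job is handed in, with the robot touching nothing.
It also fails if it takes over 88 s, if anything falls off the work surface, if the arm or the gripper's body presses on something with over 40 N, if the wrist force passes 120 N, or if a joint passes its speed limit or range.

## Working session

There is one attempt and no reset: what is moved stays moved. The work goes in short steps, Python scripts to look and compute and a tool call to move; the robot and the scene stay as the last step left them, time stands still between calls to the robot, and variables do not carry over. Pictures are saved under pics/ and viewed, and the job is handed in when it is done.

Besides the shell and the picture viewer there is one more tool, called after "Emit:" by a JSON object that holds its "fn" and its "kwargs", one argument or row to a line. jog_arm: Moves the arm, as the interface text tells. Its arguments: {"type":"object","properties":{"plan":{"type":"array"},"force":{"type":"number"}},"required":["plan"]}

```bash
mkdir -p pics
cat > h.py <<'E'
import numpy as np, cv2
from plant import env
from scipy.spatial.transform import Rotation as R
def cm(n):
    m=env.camera_model(n); q=m['orientation']
    return m, R.from_quat([q[1],q[2],q[3],q[0]]).as_matrix(), np.array(m['origin'])
def ray(n,uv):
    m,Rm,o=cm(n)
    K=np.array([[m['fx'],0,m['cx']],[0,m['fy'],m['cy']],[0,0,1]])
    d=np.array(m.get('distortion',m.get('dist',np.zeros(5))),float)
    p=cv2.undistortPoints(np.array([[uv]],float),K,d)[0,0]
    return o,Rm@np.array([p[0],-p[1],-1.0])
def atz(n,uv,z):
    o,d=ray(n,uv); return o+d*(z-o[2])/d[2]
def cloud(n,depth):
    m,Rm,o=cm(n)
    K=np.array([[m['fx'],0,m['cx']],[0,m['fy'],m['cy']],[0,0,1]])
    d=np.array(m.get('distortion',m.get('dist',np.zeros(5))),float)
    v,u=np.mgrid[0:480,0:640]
    p=cv2.undistortPoints(np.stack([u,v],-1).reshape(-1,1,2).astype(float),K,d).reshape(480,640,2)
    c=np.stack([p[...,0],-p[...,1],-np.ones((480,640))],-1)*depth[...,None]
    return c@Rm.T+o
E
python3 - <<'E'
from h import *
s=env.read_state(); print(s)
for n in ['side','top']:
    print(env.camera_model(n))
    im,d=env.camera(n); cv2.imwrite(f'pics/{n}0.png',im[...,::-1]); np.save(f'{n}0.npy',d)
for n in ['can_large','can_medium','can_small','fixture_large','fixture_medium','fixture_small']:
    for r in env.place_of(n,'top')[:3]:
        print(n,r['confidence'],np.round(r['uv'],1),np.round(atz('top',r['uv'],0),4))
E
```

```text
{'time_s': 0.0, 'joint_positions': array([-1.34503004e+00,  2.76619979e-01,  1.50613548e+00,  8.22952717e-06,
        1.36068330e+00, -1.21011971e-01]), 'joint_vel': array([ 7.92933075e-06, -1.16429582e-03, -2.04914663e-04, -5.99451453e-04,
        9.62807345e-04,  9.77950207e-04]), 'effort': array([-1.52579822e-03, -4.16778481e+01, -2.45809937e+01, -2.68053263e-04,
        1.09683917e-02,  2.71574788e-05]), 'tcp_pos': array([ 0.19529874, -0.54026319,  0.23042452]), 'tcp_rot': array([-9.21997337e-04,  9.85005456e-01,  1.72520724e-01, -4.43068098e-05]), 'ft_force': array([-0.00659288, -0.36825791, -0.04930159]), 'moment': array([ 0.01897792,  0.00128957, -0.02587449]), 'width': 1.001003186424957}
{'fx': 540.6897699606964, 'fy': 540.6897699606964, 'cx': 321.57050291361446, 'cy': 239.97411934722186, 'origin': array([0.40515716, 1.01880304, 0.81068465]), 'orientation': array([-0.0626307 , -0.02159047,  0.44860662,  0.89127064])}
{'fx': 538.1727690244836, 'fy': 538.1727690244836, 'cx': 322.40148501830777, 'cy': 244.93716268248141, 'origin': array([0.39265628, 0.01432154, 1.39448578]), 'orientation': array([-0.69594355, -0.03474338,  0.04818765,  0.71563498])}
can_large 0.92 [348.8 277.5] [ 0.4699 -0.0806  0.    ]
can_medium 0.78 [208.2 217.3] [0.6375 0.2819 0.    ]
can_medium 0.27 [346.7 228.2] [ 0.5991 -0.0796  0.    ]
can_small 0.71 [278.3 281. ] [0.4659 0.1021 0.    ]
fixture_large 0.81 [405.8 214.9] [ 0.6304 -0.2366  0.    ]
fixture_medium 0.94 [294.5 214.1] [0.6401 0.0562 0.    ]
```

View pics/top0.png

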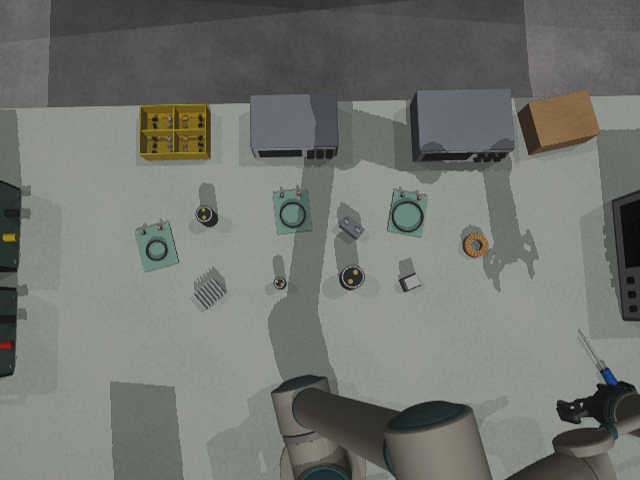

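View pics/side0.png

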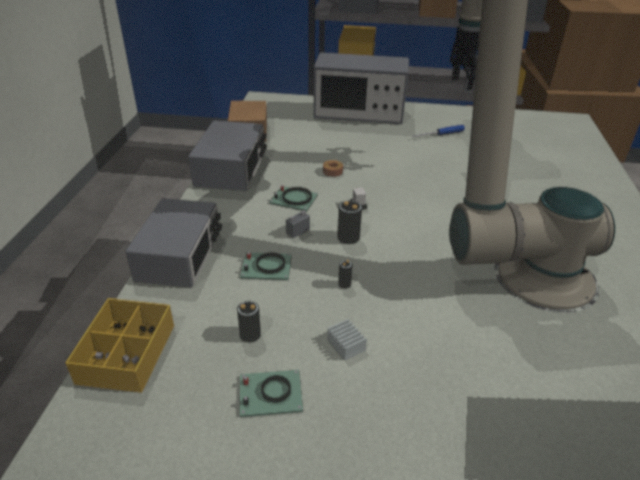

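The top view shows the large can at (352,277), medium can at (207,215) and small can at (280,283). The collars are large (407,212), medium (293,214) and small (157,250). All three fixtures match the side view. The film capacitor (351,227) sits between the large can and its fixture. Next I'll measure precisely.

```bash
cat > meas.py <<'E'
from h import *
def measure(tag,log=True):
    res={}
    im,d=cv2.imread(f'pics/top{tag}.png'),np.load(f'top{tag}.npy')
    P=cloud('top',d)
    return im,d,P
if __name__=='__main__':
    for cam in ['top','side']:
        im=cv2.imread(f'pics/{cam}0.png'); d=np.load(f'{cam}0.npy'); P=cloud(cam,d)
        t=P[(d>0)&(P[...,0]>.3)&(P[...,0]<.75)&(abs(P[...,1])<.3)]
        print(cam,'table z',np.median(t[:,2]))
        for n,c,h,D in [('L',(.47,-.08),.095,.058),('M',(.637,.282),.075,.044),('S',(.466,.102),.06,.03)]:
            m=(d>0)&(np.hypot(P[...,0]-c[0],P[...,1]-c[1])<.06)&(abs(P[...,2]-h)<.008)
            q=P[m]; 
            if len(q)<5: print(n,len(q)); continue
            (cx,cy),r=cv2.minEnclosingCircle(q[:,:2].astype(np.float32))
            print(cam,n,len(q),'mean',q.mean(0).round(4),'circ',round(cx,4),round(cy,4),'r',round(r,4),'mid',((q.max(0)+q.min(0))/2).round(4)[:2])
    # collars: dark ring
        hsv=cv2.cvtColor(im,cv2.COLOR_BGR2HSV)
        for n,c,Di in [('FL',(.63,-.237),.074),('FM',(.64,.056),.06),('FS',(.545,.41),.046)]:
            z=P.copy()
            near=(d>0)&(np.hypot(P[...,0]-c[0],P[...,1]-c[1])<.075)&(abs(P[...,2])<.03)
            dark=near&(hsv[...,2]<70)
            nlab,lab,st,ce=cv2.connectedComponentsWithStats(dark.astype(np.uint8))
            k=1+np.argmax(st[1:,4]); v,u=np.where(lab==k)
            X=np.array([atz(cam,(a,b),.018)[:2] for a,b in zip(u,v)])
            A=np.c_[2*X,np.ones(len(X))]; s=np.linalg.lstsq(A,(X**2).sum(1),rcond=None)[0]
            r=np.sqrt(s[2]+s[0]**2+s[1]**2)
            (cx,cy),rr=cv2.minEnclosingCircle(X.astype(np.float32))
            print(cam,n,len(v),'uv',u.mean().round(1),v.mean().round(1),'fit',s[:2].round(4),'r',r.round(4),'exp',Di/2+.002,'enc',round(cx,4),round(cy,4),round(rr,4))
E
python3 meas.py
python3 - <<'E'
import cv2
im=cv2.imread('pics/top0.png')[170:310,120:500]
cv2.imwrite('pics/topcrop.png',cv2.resize(im,None,fx=2.1,fy=2.1,interpolation=cv2.INTER_CUBIC))
E
```

```text
top table z 0.0010653114432424005
top L 434 mean [ 0.4674 -0.0829  0.0966] circ 0.4677 -0.0833 r 0.0291 mid [ 0.4671 -0.0834]
top M 248 mean [0.6338 0.2769 0.0761] circ 0.6345 0.2775 r 0.0221 mid [0.6343 0.2771]
top S 111 mean [0.46   0.0962 0.0613] circ 0.4601 0.0966 r 0.015 mid [0.459  0.0956]
top FL 178 uv 407.3 216.1 fit [ 0.6237 -0.2364] r 0.0387 exp 0.039 enc 0.6239 -0.2365 0.0416
top FM 141 uv 293.1 214.2 fit [0.6363 0.0611] r 0.0317 exp 0.032 enc 0.6362 0.0613 0.0341
top FS 126 uv 156.4 249.8 fit [0.5533 0.411 ] r 0.0247 exp 0.025 enc 0.553 0.4112 0.0276
side table z 0.001999274364490544
side L 302 mean [ 0.4691 -0.0766  0.0963] circ 0.4701 -0.0834 r 0.0321 mid [ 0.4693 -0.0816]
side M 331 mean [0.634  0.2825 0.0761] circ 0.6341 0.2778 r 0.0231 mid [0.6352 0.2782]
side S 127 mean [0.4608 0.1005 0.0605] circ 0.4608 0.0978 r 0.0166 mid [0.4607 0.098 ]
side FL 186 uv 295.9 196.3 fit [ 0.6268 -0.2315] r 0.0385 exp 0.039 enc 0.6261 -0.2303 0.046
side FM 260 uv 270.3 262.0 fit [0.6379 0.0654] r 0.0318 exp 0.032 enc 0.6392 0.0646 0.0391
side FS 301 uv 275.3 388.6 fit [0.5547 0.4149] r 0.0246 exp 0.025 enc 0.5547 0.4147 0.0291
```

View pics/topcrop.png

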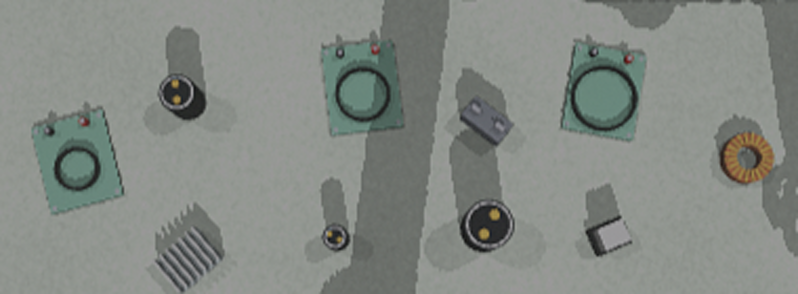

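Both cameras agree within a few millimetres, and the heights and radii match the spec. I'll write a helper that converts a world target into tool shifts.

```bash
cat > go.py <<'E'
import sys
from h import *
s=env.read_state(); q=s['tcp_rot']; Rm=R.from_quat([q[1],q[2],q[3],q[0]]).as_matrix()
print('t',round(s['time_s'],2),'tcp',s['tcp_pos'].round(4),'f',s['ft_force'].round(1),'w',round(s['width']*.0854,4),'zaxis',Rm[:,2].round(4),'j',s['joint_positions'].round(2))
a=list(map(float,sys.argv[1:]))
for i in range(0,len(a),3):
    print(a[i:i+3],'->',(Rm.T@(np.array(a[i:i+3])-s['tcp_pos'])).round(4))
# levelling turn
t=np.cross(Rm[:,2],[0,0,-1]); print('level',(Rm.T@t).round(4))
E
python3 go.py .468 -.083 .23 .468 -.083 .15 .468 -.083 .045
```

```text
t 0.4 tcp [ 0.1954 -0.5407  0.2312] f [ 0.6  0.  -0.6] w 0.0853 zaxis [-0.e+00  2.e-04 -1.e+00] j [-1.34  0.28  1.51  0.    1.36 -0.12]
[0.468, -0.083, 0.23] -> [ 0.4119 -0.3378  0.0013]
[0.468, -0.083, 0.15] -> [ 0.4119 -0.3378  0.0813]
[0.468, -0.083, 0.045] -> [ 0.4119 -0.3378  0.1863]
level [-0.0002 -0.     -0.    ]
```

Emit:
{"fn": "jog_arm", "kwargs": {
  "plan": [
    {"dx": 0.045,"dy": -0.037,"dz": 0,"fingers": 0.085},
    {"dx": 0.09,"dy": -0.074,"dz": 0,"fingers": 0.085},
    {"dx": 0.135,"dy": -0.111,"dz": 0,"fingers": 0.085},
    {"dx": 0.18,"dy": -0.148,"dz": 0,"fingers": 0.085},
    {"dx": 0.225,"dy": -0.185,"dz": 0,"fingers": 0.085},
    {"dx": 0.27,"dy": -0.222,"dz": 0,"fingers": 0.085},
    {"dx": 0.315,"dy": -0.259,"dz": 0,"fingers": 0.085},
    {"dx": 0.36,"dy": -0.296,"dz": 0,"fingers": 0.085},
    {"dx": 0.395,"dy": -0.325,"dz": 0,"fingers": 0.085},
    {"dx": 0.412,"dy": -0.338,"dz": 0.02,"fingers": 0.085},
    {"dx": 0.412,"dy": -0.338,"dz": 0.05,"fingers": 0.085},
    {"dx": 0.412,"dy": -0.338,"dz": 0.06,"fingers": 0.085}
  ]
}}

```text
invalid input at $.plan[0]: expected keys dx, dy, dz, wx, wy, wz, fingers
```

```bash
python3 go.py .468 -.083 .15 .468 -.083 .045
python3 - <<'E'
from h import *
for n in ['side','top']:
    im,d=env.camera(n); cv2.imwrite(f'pics/{n}1.png',im[...,::-1])
a=cv2.imread('pics/side1.png')[60:300,220:540];cv2.imwrite('pics/side1c.png',cv2.resize(a,None,fx=2.4,fy=2.4))
E
```

```text
t 0.4 tcp [ 0.1954 -0.5407  0.2312] f [ 0.6  0.  -0.6] w 0.0853 zaxis [-0.e+00  2.e-04 -1.e+00] j [-1.34  0.28  1.51  0.    1.36 -0.12]
[0.468, -0.083, 0.15] -> [ 0.4119 -0.3378  0.0813]
[0.468, -0.083, 0.045] -> [ 0.4119 -0.3378  0.1863]
level [-0.0002 -0.     -0.    ]
```

View pics/side1c.png

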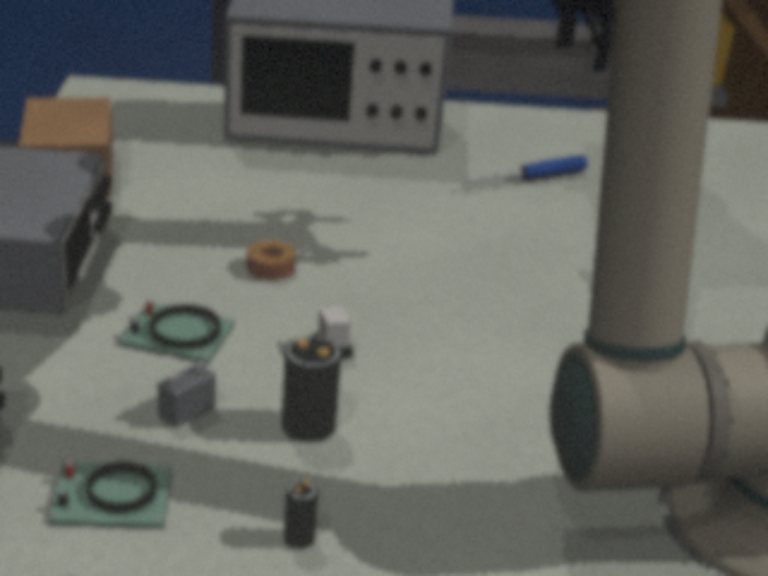

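The call was refused because every row needs all seven keys. The arm did not move.

Emit:
{"fn": "jog_arm", "kwargs": {
  "plan": [
    {"dx": 0.045,"dy": -0.037,"dz": 0,"wx": 0,"wy": 0,"wz": 0,"fingers": 0.085},
    {"dx": 0.09,"dy": -0.074,"dz": 0,"wx": 0,"wy": 0,"wz": 0,"fingers": 0.085},
    {"dx": 0.135,"dy": -0.111,"dz": 0,"wx": 0,"wy": 0,"wz": 0,"fingers": 0.085},
    {"dx": 0.18,"dy": -0.148,"dz": 0,"wx": 0,"wy": 0,"wz": 0,"fingers": 0.085},
    {"dx": 0.225,"dy": -0.185,"dz": 0,"wx": 0,"wy": 0,"wz": 0,"fingers": 0.085},
    {"dx": 0.27,"dy": -0.222,"dz": 0,"wx": 0,"wy": 0,"wz": 0,"fingers": 0.085},
    {"dx": 0.315,"dy": -0.259,"dz": 0,"wx": 0,"wy": 0,"wz": 0,"fingers": 0.085},
    {"dx": 0.36,"dy": -0.296,"dz": 0,"wx": 0,"wy": 0,"wz": 0,"fingers": 0.085},
    {"dx": 0.395,"dy": -0.325,"dz": 0,"wx": 0,"wy": 0,"wz": 0,"fingers": 0.085},
    {"dx": 0.412,"dy": -0.338,"dz": 0.02,"wx": 0,"wy": 0,"wz": 0,"fingers": 0.085},
    {"dx": 0.412,"dy": -0.338,"dz": 0.05,"wx": 0,"wy": 0,"wz": 0,"fingers": 0.085},
    {"dx": 0.412,"dy": -0.338,"dz": 0.06,"wx": 0,"wy": 0,"wz": 0,"fingers": 0.085}
  ]
}}

```text
time_s: 2.0
tcp_pos: [0.467, -0.0821, 0.1699]
tcp_rot: [-0.001, 0.985, 0.173, -0.001]
ft_force: [0.1, 0.2, 0.4]
width: 0.994
```

```bash
python3 - <<'E'
from h import *
for n in ['side','top']:
    im,d=env.camera(n); cv2.imwrite(f'pics/{n}2.png',im[...,::-1])
a=cv2.imread('pics/side2.png')[60:300,220:540];cv2.imwrite('pics/side2c.png',cv2.resize(a,None,fx=2.4,fy=2.4))
E
python3 go.py .468 -.083 .15 .468 -.083 .045
```

```text
t 2.1 tcp [ 0.4673 -0.0828  0.1706] f [ 0.7  1.  -0.6] w 0.085 zaxis [-2.e-03  6.e-04 -1.e+00] j [-0.32  0.17  1.81 -0.    1.17  0.9 ]
[0.468, -0.083, 0.15] -> [0.0006 0.0004 0.0206]
[0.468, -0.083, 0.045] -> [0.0008 0.0005 0.1256]
level [-0.0012  0.0017  0.    ]
```

View pics/side2c.png

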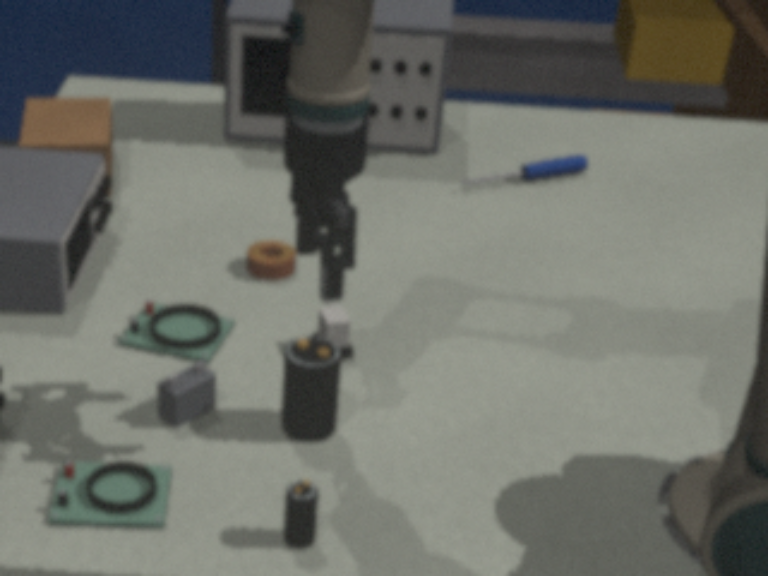

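The open jaws straddle the large can from above: tips at about (310,245) and (335,295) in the crop, can top at (313,345). I'll descend.

Emit:
{"fn": "jog_arm", "kwargs": {
  "plan": [
    {"dx": 0.001,"dy": 0,"dz": 0.02,"wx": 0,"wy": 0,"wz": 0,"fingers": 0.085},
    {"dx": 0.001,"dy": 0,"dz": 0.04,"wx": 0,"wy": 0,"wz": 0,"fingers": 0.085},
    {"dx": 0.001,"dy": 0,"dz": 0.055,"wx": 0,"wy": 0,"wz": 0,"fingers": 0.085},
    {"dx": 0.001,"dy": 0,"dz": 0.07,"wx": 0,"wy": 0,"wz": 0,"fingers": 0.085},
    {"dx": 0.001,"dy": 0,"dz": 0.08,"wx": 0,"wy": 0,"wz": 0,"fingers": 0.085}
  ]
}}

```text
time_s: 2.72
tcp_pos: [0.4688, -0.0831, 0.091]
tcp_rot: [-0.0, 0.985, 0.172, -0.0]
ft_force: [0.4, -0.4, 0.7]
width: 0.995
```

Emit:
{"fn": "jog_arm", "kwargs": {
  "plan": [
    {"dx": 0,"dy": 0,"dz": 0.015,"wx": 0,"wy": 0,"wz": 0,"fingers": 0.085},
    {"dx": 0,"dy": 0,"dz": 0.03,"wx": 0,"wy": 0,"wz": 0,"fingers": 0.085},
    {"dx": 0,"dy": 0,"dz": 0.04,"wx": 0,"wy": 0,"wz": 0,"fingers": 0.085},
    {"dx": 0,"dy": 0,"dz": 0.046,"wx": 0,"wy": 0,"wz": 0,"fingers": 0.085},
    {"dx": 0,"dy": 0,"dz": 0.046,"wx": 0,"wy": 0,"wz": 0,"fingers": 0.075},
    {"dx": 0,"dy": 0,"dz": 0.046,"wx": 0,"wy": 0,"wz": 0,"fingers": 0.065},
    {"dx": 0,"dy": 0,"dz": 0.046,"wx": 0,"wy": 0,"wz": 0,"fingers": 0.055},
    {"dx": 0,"dy": 0,"dz": 0.046,"wx": 0,"wy": 0,"wz": 0,"fingers": 0.045},
    {"dx": 0,"dy": 0,"dz": 0.046,"wx": 0,"wy": 0,"wz": 0,"fingers": 0.045},
    {"dx": 0,"dy": 0,"dz": 0.046,"wx": 0,"wy": 0,"wz": 0,"fingers": 0.045}
  ],
  "force": 45
}}

```text
time_s: 3.98
tcp_pos: [0.4693, -0.0833, 0.0457]
tcp_rot: [0.0, 0.985, 0.172, 0.0]
ft_force: [-1.2, -1.4, 5.8]
width: 0.668
```

```bash
python3 go.py .468 -.083 .17
```

```text
t 3.98 tcp [ 0.4693 -0.0833  0.0457] f [-1.2 -1.4  5.8] w 0.057 zaxis [ 9.e-04 -5.e-04 -1.e+00] j [-0.32  0.32  1.98 -0.    0.84  0.9 ]
[0.468, -0.083, 0.17] -> [-0.001  -0.0007 -0.1243]
level [ 0.0008 -0.0007  0.    ]
```

Gripped at 57 mm opening, consistent with the 58 mm can. Lifting.

Emit:
{"fn": "jog_arm", "kwargs": {
  "plan": [
    {"dx": 0,"dy": 0,"dz": -0.01,"wx": 0,"wy": 0,"wz": 0,"fingers": 0.045},
    {"dx": 0,"dy": 0,"dz": -0.03,"wx": 0,"wy": 0,"wz": 0,"fingers": 0.045},
    {"dx": 0,"dy": 0,"dz": -0.055,"wx": 0,"wy": 0,"wz": 0,"fingers": 0.045},
    {"dx": 0,"dy": 0,"dz": -0.08,"wx": 0,"wy": 0,"wz": 0,"fingers": 0.045},
    {"dx": 0,"dy": 0,"dz": -0.1,"wx": 0,"wy": 0,"wz": 0,"fingers": 0.045},
    {"dx": 0,"dy": 0,"dz": -0.11,"wx": 0,"wy": 0,"wz": 0,"fingers": 0.045},
    {"dx": 0,"dy": 0,"dz": -0.11,"wx": 0,"wy": 0,"wz": 0,"fingers": 0.045}
  ]
}}

```text
time_s: 4.85
tcp_pos: [0.4692, -0.0833, 0.1559]
tcp_rot: [0.0, 0.985, 0.172, 0.001]
ft_force: [-0.2, 0.8, -4.2]
width: 0.672
```

```bash
python3 go.py .626 -.236 .156 .626 -.236 .053
```

```text
t 4.85 tcp [ 0.4692 -0.0833  0.1559] f [-0.2  0.8 -4.2] w 0.0573 zaxis [ 1.4e-03 -6.0e-04 -1.0e+00] j [-0.32  0.19  1.83 -0.    1.13  0.9 ]
[0.626, -0.236, 0.156] -> [0.0957 0.1968 0.0002]
[0.626, -0.236, 0.053] -> [0.0956 0.1967 0.1032]
level [ 0.0011 -0.0011  0.    ]
```

Emit:
{"fn": "jog_arm", "kwargs": {
  "plan": [
    {"dx": 0.01,"dy": 0.02,"dz": 0,"wx": 0,"wy": 0,"wz": 0,"fingers": 0.045},
    {"dx": 0.026,"dy": 0.053,"dz": 0,"wx": 0,"wy": 0,"wz": 0,"fingers": 0.045},
    {"dx": 0.044,"dy": 0.09,"dz": 0,"wx": 0,"wy": 0,"wz": 0,"fingers": 0.045},
    {"dx": 0.062,"dy": 0.127,"dz": 0,"wx": 0,"wy": 0,"wz": 0,"fingers": 0.045},
    {"dx": 0.08,"dy": 0.164,"dz": 0,"wx": 0,"wy": 0,"wz": 0,"fingers": 0.045},
    {"dx": 0.091,"dy": 0.187,"dz": 0,"wx": 0,"wy": 0,"wz": 0,"fingers": 0.045},
    {"dx": 0.0957,"dy": 0.1968,"dz": 0,"wx": 0,"wy": 0,"wz": 0,"fingers": 0.045},
    {"dx": 0.0957,"dy": 0.1968,"dz": 0.02,"wx": 0,"wy": 0,"wz": 0,"fingers": 0.045},
    {"dx": 0.0957,"dy": 0.1968,"dz": 0.045,"wx": 0,"wy": 0,"wz": 0,"fingers": 0.045},
    {"dx": 0.0957,"dy": 0.1968,"dz": 0.06,"wx": 0,"wy": 0,"wz": 0,"fingers": 0.045},
    {"dx": 0.0957,"dy": 0.1968,"dz": 0.07,"wx": 0,"wy": 0,"wz": 0,"fingers": 0.045},
    {"dx": 0.0957,"dy": 0.1968,"dz": 0.07,"wx": 0,"wy": 0,"wz": 0,"fingers": 0.045}
  ]
}}

```text
time_s: 6.35
tcp_pos: [0.6257, -0.2358, 0.0856]
tcp_rot: [0.0, 0.985, 0.172, 0.0]
ft_force: [-0.8, -0.7, -3.8]
width: 0.667
```

```bash
python3 - <<'E'
from h import *
for n in ['side','top']:
    im,d=env.camera(n); cv2.imwrite(f'pics/{n}3.png',im[...,::-1])
a=cv2.imread('pics/side3.png')[100:260,220:420];cv2.imwrite('pics/side3c.png',cv2.resize(a,None,fx=3.6,fy=3.6,interpolation=cv2.INTER_CUBIC))
E
python3 go.py .626 -.236 .055
```

```text
t 6.45 tcp [ 0.6266 -0.2363  0.0869] f [ 0.1  0.4 -4.4] w 0.0569 zaxis [ 0.0027 -0.0013 -1.    ] j [-0.46  0.51  1.5   0.    1.13  0.76]
[0.626, -0.236, 0.055] -> [-0.0005 -0.0005  0.0319]
level [ 0.0021 -0.0021 -0.    ]
```

View pics/side3c.png

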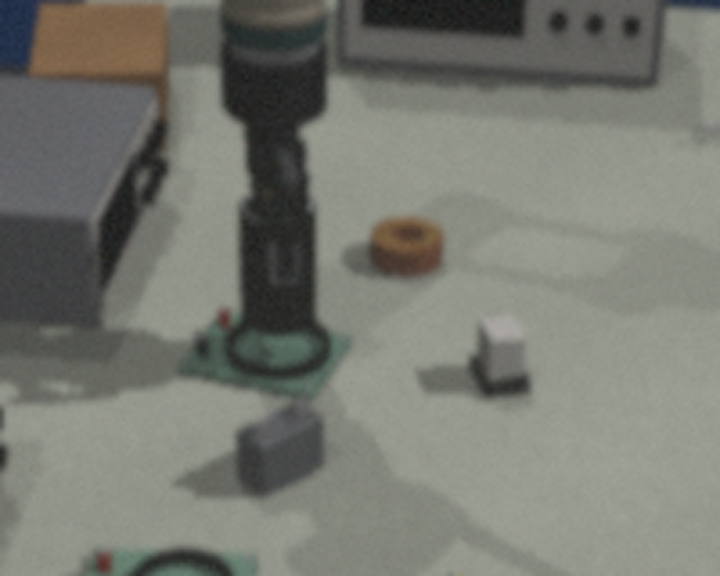

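The can hangs about 20 mm above the collar, centred on it: can at about column 278, ring at 277 in the crop. I'll lower slowly.

Emit:
{"fn": "jog_arm", "kwargs": {
  "plan": [
    {"dx": 0,"dy": 0,"dz": 0.008,"wx": 0,"wy": 0,"wz": 0,"fingers": 0.045},
    {"dx": 0,"dy": 0,"dz": 0.016,"wx": 0,"wy": 0,"wz": 0,"fingers": 0.045},
    {"dx": 0,"dy": 0,"dz": 0.023,"wx": 0,"wy": 0,"wz": 0,"fingers": 0.045},
    {"dx": 0,"dy": 0,"dz": 0.028,"wx": 0,"wy": 0,"wz": 0,"fingers": 0.045},
    {"dx": 0,"dy": 0,"dz": 0.031,"wx": 0,"wy": 0,"wz": 0,"fingers": 0.045},
    {"dx": 0,"dy": 0,"dz": 0.032,"wx": 0,"wy": 0,"wz": 0,"fingers": 0.045},
    {"dx": 0,"dy": 0,"dz": 0.032,"wx": 0,"wy": 0,"wz": 0,"fingers": 0.045}
  ]
}}

```text
time_s: 7.32
tcp_pos: [0.6268, -0.2363, 0.055]
tcp_rot: [0.001, 0.985, 0.172, 0.001]
ft_force: [0.5, 0.5, -3.3]
width: 0.668
```

Emit:
{"fn": "jog_arm", "kwargs": {
  "plan": [
    {"dx": 0,"dy": 0,"dz": 0.0007,"wx": 0,"wy": 0,"wz": 0,"fingers": 0.045},
    {"dx": 0,"dy": 0,"dz": 0.0014,"wx": 0,"wy": 0,"wz": 0,"fingers": 0.045},
    {"dx": 0,"dy": 0,"dz": 0.0018,"wx": 0,"wy": 0,"wz": 0,"fingers": 0.045},
    {"dx": 0,"dy": 0,"dz": 0.0018,"wx": 0,"wy": 0,"wz": 0,"fingers": 0.045}
  ]
}}

```text
time_s: 7.82
tcp_pos: [0.627, -0.2364, 0.0538]
tcp_rot: [0.001, 0.985, 0.172, 0.002]
ft_force: [-0.4, 0.1, 0.7]
width: 0.669
```

The can's weight is now carried by the plate (fz went from −3.8 to +0.7 N). Releasing.

Emit:
{"fn": "jog_arm", "kwargs": {
  "plan": [
    {"dx": 0,"dy": 0,"dz": 0,"wx": 0,"wy": 0,"wz": 0,"fingers": 0.06},
    {"dx": 0,"dy": 0,"dz": 0,"wx": 0,"wy": 0,"wz": 0,"fingers": 0.064},
    {"dx": 0,"dy": 0,"dz": 0,"wx": 0,"wy": 0,"wz": 0,"fingers": 0.072},
    {"dx": 0,"dy": 0,"dz": 0,"wx": 0,"wy": 0,"wz": 0,"fingers": 0.085},
    {"dx": 0,"dy": 0,"dz": 0,"wx": 0,"wy": 0,"wz": 0,"fingers": 0.085},
    {"dx": 0,"dy": 0,"dz": -0.015,"wx": 0,"wy": 0,"wz": 0,"fingers": 0.085},
    {"dx": 0,"dy": 0,"dz": -0.04,"wx": 0,"wy": 0,"wz": 0,"fingers": 0.085},
    {"dx": 0,"dy": 0,"dz": -0.07,"wx": 0,"wy": 0,"wz": 0,"fingers": 0.085},
    {"dx": 0,"dy": 0,"dz": -0.1,"wx": 0,"wy": 0,"wz": 0,"fingers": 0.085},
    {"dx": 0,"dy": 0,"dz": -0.11,"wx": 0,"wy": 0,"wz": 0,"fingers": 0.085}
  ]
}}

```text
time_s: 9.07
tcp_pos: [0.6279, -0.2368, 0.1672]
tcp_rot: [0.003, 0.985, 0.172, 0.004]
ft_force: [0.3, -0.2, -0.6]
width: 0.995
```

```bash
python3 - <<'E'
from h import *
for n in ['side','top']:
    im,d=env.camera(n); cv2.imwrite(f'pics/{n}4.png',im[...,::-1])
a=cv2.imread('pics/side4.png')[100:260,220:420];cv2.imwrite('pics/side4c.png',cv2.resize(a,None,fx=3.6,fy=3.6,interpolation=cv2.INTER_CUBIC))
E
python3 go.py .6345 .2775 .165 .6345 .2775 .11 .6345 .2775 .032
```

```text
t 9.18 tcp [ 0.6272 -0.2365  0.1655] f [-0.4  0.5 -0.3] w 0.085 zaxis [ 0.0062 -0.0029 -1.    ] j [-0.46  0.45  1.39  0.    1.29  0.76]
[0.6345, 0.2775, 0.165] -> [ 0.1811 -0.4811 -0.0009]
[0.6345, 0.2775, 0.11] -> [ 0.1808 -0.4814  0.054 ]
[0.6345, 0.2775, 0.032] -> [ 0.1804 -0.4818  0.132 ]
level [ 0.0049 -0.0049  0.    ]
```

View pics/side4c.png

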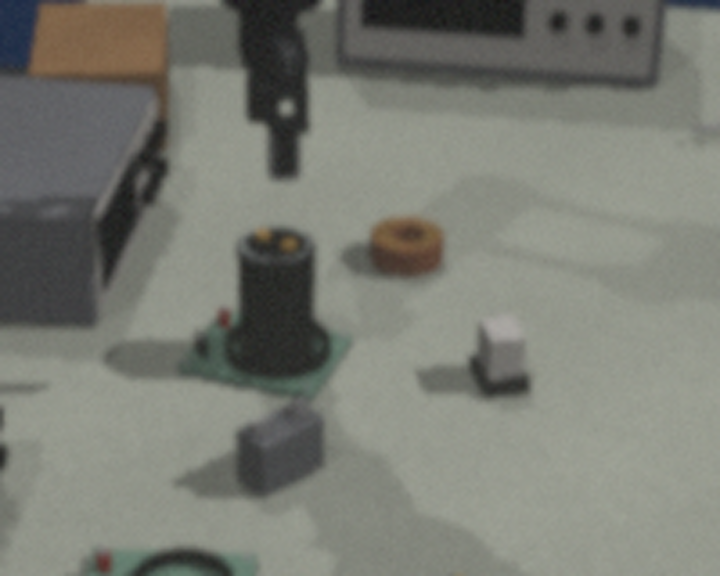

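The large can stands upright inside the widest collar: can at (277,300) in the crop, ring at (277,350). Next is the medium can. I'm also levelling the small tilt that has built up.

Emit:
{"fn": "jog_arm", "kwargs": {
  "plan": [
    {"dx": 0.011,"dy": -0.03,"dz": 0,"wx": 0,"wy": 0,"wz": 0,"fingers": 0.085},
    {"dx": 0.03,"dy": -0.08,"dz": 0,"wx": 0.002,"wy": -0.002,"wz": 0,"fingers": 0.085},
    {"dx": 0.049,"dy": -0.13,"dz": 0,"wx": 0.005,"wy": -0.005,"wz": 0,"fingers": 0.085},
    {"dx": 0.068,"dy": -0.18,"dz": 0,"wx": 0.005,"wy": -0.005,"wz": 0,"fingers": 0.085},
    {"dx": 0.087,"dy": -0.23,"dz": 0,"wx": 0.005,"wy": -0.005,"wz": 0,"fingers": 0.085},
    {"dx": 0.105,"dy": -0.28,"dz": 0,"wx": 0.005,"wy": -0.005,"wz": 0,"fingers": 0.085},
    {"dx": 0.124,"dy": -0.33,"dz": 0,"wx": 0.005,"wy": -0.005,"wz": 0,"fingers": 0.085},
    {"dx": 0.143,"dy": -0.38,"dz": 0,"wx": 0.005,"wy": -0.005,"wz": 0,"fingers": 0.085},
    {"dx": 0.162,"dy": -0.43,"dz": 0,"wx": 0.005,"wy": -0.005,"wz": 0,"fingers": 0.085},
    {"dx": 0.175,"dy": -0.465,"dz": 0,"wx": 0.005,"wy": -0.005,"wz": 0,"fingers": 0.085},
    {"dx": 0.1808,"dy": -0.4814,"dz": 0.02,"wx": 0.005,"wy": -0.005,"wz": 0,"fingers": 0.085},
    {"dx": 0.1808,"dy": -0.4814,"dz": 0.04,"wx": 0.005,"wy": -0.005,"wz": 0,"fingers": 0.085}
  ]
}}

```text
time_s: 10.68
tcp_pos: [0.6332, 0.2781, 0.1211]
tcp_rot: [0.0, 0.985, 0.173, -0.001]
ft_force: [0.2, -0.1, -1.4]
width: 0.997
```

```bash
python3 - <<'E'
from h import *
for n in ['side','top']:
    im,d=env.camera(n); cv2.imwrite(f'pics/{n}5.png',im[...,::-1])
a=cv2.imread('pics/side5.png')[200:440,120:440];cv2.imwrite('pics/side5c.png',cv2.resize(a,None,fx=2.4,fy=2.4,interpolation=cv2.INTER_CUBIC))
E
python3 go.py .6345 .2775 .11 .6345 .2775 .032
```

```text
t 10.78 tcp [0.6315 0.276  0.1189] f [-0.1  0.6 -0.2] w 0.0853 zaxis [-0.0088 -0.0036 -1.    ] j [ 0.31  0.52  1.4  -0.    1.23  1.54]
[0.6345, 0.2775, 0.11] -> [ 0.0034 -0.0004  0.0089]
[0.6345, 0.2775, 0.032] -> [ 0.0042 -0.0004  0.0869]
level [0.0004 0.0095 0.    ]
```

View pics/side5c.png

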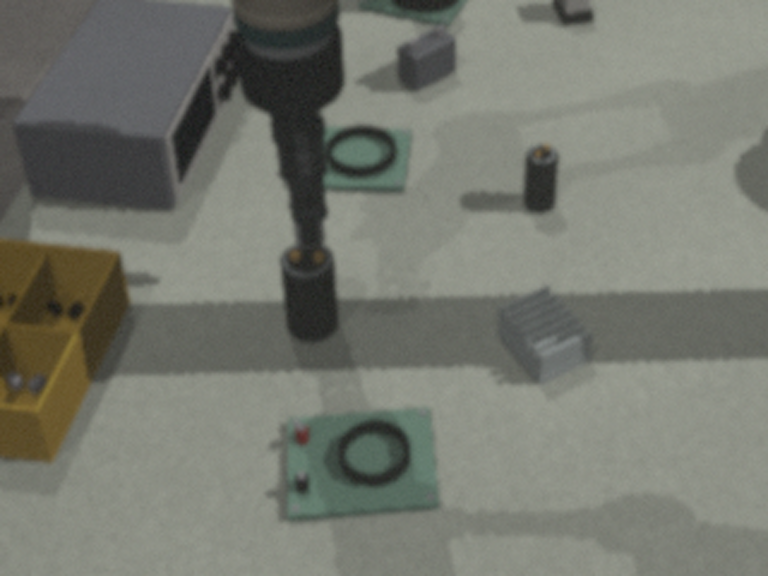

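The gripper is directly above the medium can (can top at (308,260), fingers just behind it). I'll let it settle, then descend in two stages.

Emit:
{"fn": "jog_arm", "kwargs": {
  "plan": [
    {"dx": 0.003,"dy": 0,"dz": 0,"wx": 0,"wy": 0.009,"wz": 0,"fingers": 0.085},
    {"dx": 0.003,"dy": 0,"dz": 0,"wx": 0,"wy": 0.009,"wz": 0,"fingers": 0.085},
    {"dx": 0.003,"dy": 0,"dz": 0,"wx": 0,"wy": 0.009,"wz": 0,"fingers": 0.085}
  ]
}}

```text
time_s: 11.15
tcp_pos: [0.6348, 0.2766, 0.1196]
tcp_rot: [0.0, 0.985, 0.172, 0.0]
ft_force: [1.8, 0.3, 0.7]
width: 0.993
```

```bash
python3 go.py .6345 .2775 .08 .6345 .2775 .032
```

```text
t 11.15 tcp [0.6348 0.2766 0.1196] f [1.8 0.3 0.7] w 0.0848 zaxis [ 9.e-04 -2.e-04 -1.e+00] j [ 0.31  0.52  1.4  -0.    1.23  1.54]
[0.6345, 0.2775, 0.08] -> [-0.0001 -0.001   0.0396]
[0.6345, 0.2775, 0.032] -> [-0.0001 -0.001   0.0876]
level [ 0.0005 -0.0008 -0.    ]
```

Emit:
{"fn": "jog_arm", "kwargs": {
  "plan": [
    {"dx": 0,"dy": -0.001,"dz": 0.012,"wx": 0,"wy": 0,"wz": 0,"fingers": 0.085},
    {"dx": 0,"dy": -0.001,"dz": 0.028,"wx": 0,"wy": 0,"wz": 0,"fingers": 0.085},
    {"dx": 0,"dy": -0.001,"dz": 0.044,"wx": 0,"wy": 0,"wz": 0,"fingers": 0.085},
    {"dx": 0,"dy": -0.001,"dz": 0.06,"wx": 0,"wy": 0,"wz": 0,"fingers": 0.085},
    {"dx": 0,"dy": -0.001,"dz": 0.076,"wx": 0,"wy": 0,"wz": 0,"fingers": 0.085},
    {"dx": 0,"dy": -0.001,"dz": 0.086,"wx": 0,"wy": 0,"wz": 0,"fingers": 0.085},
    {"dx": 0,"dy": -0.001,"dz": 0.0876,"wx": 0,"wy": 0,"wz": 0,"fingers": 0.085}
  ]
}}

```text
time_s: 12.02
tcp_pos: [0.6341, 0.2774, 0.0309]
tcp_rot: [0.0, 0.985, 0.172, -0.0]
ft_force: [-0.2, 0.9, -0.5]
width: 0.996
```

Emit:
{"fn": "jog_arm", "kwargs": {
  "plan": [
    {"dx": 0,"dy": 0,"dz": 0,"wx": 0,"wy": 0,"wz": 0,"fingers": 0.07},
    {"dx": 0,"dy": 0,"dz": 0,"wx": 0,"wy": 0,"wz": 0,"fingers": 0.06},
    {"dx": 0,"dy": 0,"dz": 0,"wx": 0,"wy": 0,"wz": 0,"fingers": 0.052},
    {"dx": 0,"dy": 0,"dz": 0,"wx": 0,"wy": 0,"wz": 0,"fingers": 0.044},
    {"dx": 0,"dy": 0,"dz": 0,"wx": 0,"wy": 0,"wz": 0,"fingers": 0.034},
    {"dx": 0,"dy": 0,"dz": 0,"wx": 0,"wy": 0,"wz": 0,"fingers": 0.034},
    {"dx": 0,"dy": 0,"dz": 0,"wx": 0,"wy": 0,"wz": 0,"fingers": 0.034}
  ],
  "force": 40
}}

```text
time_s: 12.9
tcp_pos: [0.6345, 0.2775, 0.0315]
tcp_rot: [0.0, 0.985, 0.172, 0.0]
ft_force: [-0.2, 0.8, 4.9]
width: 0.505
```

```bash
python3 go.py .637 .062 .14 .637 .062 .042
```

```text
t 12.9 tcp [0.6345 0.2775 0.0315] f [-0.2  0.8  4.9] w 0.0431 zaxis [ 4.e-04 -4.e-04 -1.e+00] j [ 0.31  0.6   1.49 -0.    1.05  1.54]
[0.637, 0.062, 0.14] -> [-0.0705  0.2037 -0.1084]
[0.637, 0.062, 0.042] -> [-0.0706  0.2036 -0.0104]
level [ 0.0005 -0.0002 -0.    ]
```

Emit:
{"fn": "jog_arm", "kwargs": {
  "plan": [
    {"dx": 0,"dy": 0,"dz": -0.01,"wx": 0,"wy": 0,"wz": 0,"fingers": 0.034},
    {"dx": 0,"dy": 0,"dz": -0.03,"wx": 0,"wy": 0,"wz": 0,"fingers": 0.034},
    {"dx": 0,"dy": 0,"dz": -0.06,"wx": 0,"wy": 0,"wz": 0,"fingers": 0.034},
    {"dx": 0,"dy": 0,"dz": -0.08,"wx": 0,"wy": 0,"wz": 0,"fingers": 0.034},
    {"dx": -0.007,"dy": 0.02,"dz": -0.09,"wx": 0,"wy": 0,"wz": 0,"fingers": 0.034},
    {"dx": -0.019,"dy": 0.055,"dz": -0.09,"wx": 0,"wy": 0,"wz": 0,"fingers": 0.034},
    {"dx": -0.033,"dy": 0.095,"dz": -0.09,"wx": 0,"wy": 0,"wz": 0,"fingers": 0.034},
    {"dx": -0.047,"dy": 0.135,"dz": -0.09,"wx": 0,"wy": 0,"wz": 0,"fingers": 0.034},
    {"dx": -0.059,"dy": 0.17,"dz": -0.09,"wx": 0,"wy": 0,"wz": 0,"fingers": 0.034},
    {"dx": -0.067,"dy": 0.193,"dz": -0.09,"wx": 0,"wy": 0,"wz": 0,"fingers": 0.034},
    {"dx": -0.0705,"dy": 0.2037,"dz": -0.08,"wx": 0,"wy": 0,"wz": 0,"fingers": 0.034},
    {"dx": -0.0705,"dy": 0.2037,"dz": -0.06,"wx": 0,"wy": 0,"wz": 0,"fingers": 0.034}
  ]
}}

```text
time_s: 14.4
tcp_pos: [0.6371, 0.0605, 0.0911]
tcp_rot: [0.0, 0.985, 0.171, 0.0]
ft_force: [0.2, 0.4, -2.0]
width: 0.503
```

Emit:
{"fn": "jog_arm", "kwargs": {
  "plan": [
    {"dx": 0,"dy": 0,"dz": 0.01,"wx": 0,"wy": 0,"wz": 0,"fingers": 0.034},
    {"dx": 0,"dy": 0,"dz": 0.015,"wx": 0,"wy": 0,"wz": 0,"fingers": 0.034},
    {"dx": 0,"dy": 0,"dz": 0.015,"wx": 0,"wy": 0,"wz": 0,"fingers": 0.034}
  ]
}}

```text
time_s: 14.78
tcp_pos: [0.6369, 0.0608, 0.0758]
tcp_rot: [0.0, 0.985, 0.171, 0.0]
ft_force: [0.6, -0.1, -1.0]
width: 0.504
```

```bash
python3 - <<'E'
from h import *
for n in ['side']:
    im,d=env.camera(n); cv2.imwrite(f'pics/{n}6.png',im[...,::-1])
a=cv2.imread('pics/side6.png')[140:300,180:380];cv2.imwrite('pics/side6c.png',cv2.resize(a,None,fx=3.6,fy=3.6,interpolation=cv2.INTER_CUBIC))
E
python3 go.py .637 .062 .041 .637 .062 .0395
```

```text
t 14.82 tcp [0.6373 0.0608 0.0763] f [ 0.6 -0.7 -0.5] w 0.0433 zaxis [ 1.3e-03 -5.0e-04 -1.0e+00] j [-0.01  0.49  1.58 -0.    1.08  1.21]
[0.637, 0.062, 0.041] -> [ 0.0001 -0.0013  0.0353]
[0.637, 0.062, 0.0395] -> [ 0.0001 -0.0013  0.0368]
level [ 0.0009 -0.0011 -0.    ]
```

View pics/side6c.png

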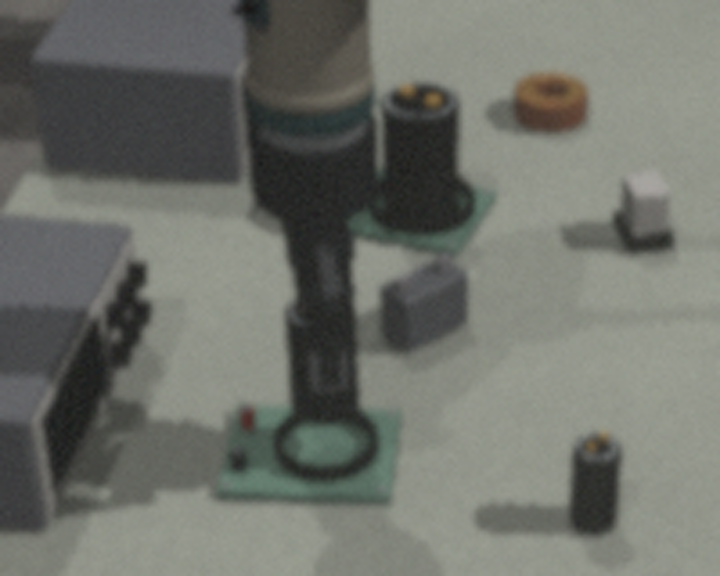

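The medium can is above the middle collar, with can and ring both at about column 325 in the crop. Lowering.

Emit:
{"fn": "jog_arm", "kwargs": {
  "plan": [
    {"dx": 0,"dy": -0.001,"dz": 0.008,"wx": 0,"wy": 0,"wz": 0,"fingers": 0.034},
    {"dx": 0,"dy": -0.001,"dz": 0.018,"wx": 0,"wy": 0,"wz": 0,"fingers": 0.034},
    {"dx": 0,"dy": -0.001,"dz": 0.026,"wx": 0,"wy": 0,"wz": 0,"fingers": 0.034},
    {"dx": 0,"dy": -0.001,"dz": 0.032,"wx": 0,"wy": 0,"wz": 0,"fingers": 0.034},
    {"dx": 0,"dy": -0.001,"dz": 0.035,"wx": 0,"wy": 0,"wz": 0,"fingers": 0.034},
    {"dx": 0,"dy": -0.001,"dz": 0.036,"wx": 0,"wy": 0,"wz": 0,"fingers": 0.034},
    {"dx": 0,"dy": -0.001,"dz": 0.036,"wx": 0,"wy": 0,"wz": 0,"fingers": 0.034}
  ]
}}

```text
time_s: 15.7
tcp_pos: [0.6372, 0.0617, 0.0404]
tcp_rot: [0.0, 0.985, 0.171, 0.001]
ft_force: [-0.2, 0.0, -0.9]
width: 0.509
```

Emit:
{"fn": "jog_arm", "kwargs": {
  "plan": [
    {"dx": 0,"dy": 0,"dz": 0.0005,"wx": 0,"wy": 0,"wz": 0,"fingers": 0.034},
    {"dx": 0,"dy": 0,"dz": 0.001,"wx": 0,"wy": 0,"wz": 0,"fingers": 0.034},
    {"dx": 0,"dy": 0,"dz": 0.001,"wx": 0,"wy": 0,"wz": 0,"fingers": 0.034}
  ]
}}

```text
time_s: 16.08
tcp_pos: [0.6372, 0.0617, 0.0395]
tcp_rot: [0.0, 0.985, 0.171, 0.001]
ft_force: [0.5, 0.5, -0.5]
width: 0.504
```

Emit:
{"fn": "jog_arm", "kwargs": {
  "plan": [
    {"dx": 0,"dy": 0,"dz": 0.0005,"wx": 0,"wy": 0,"wz": 0,"fingers": 0.034},
    {"dx": 0,"dy": 0,"dz": 0.0008,"wx": 0,"wy": 0,"wz": 0,"fingers": 0.034}
  ]
}}

```text
time_s: 16.32
tcp_pos: [0.6373, 0.0617, 0.0395]
tcp_rot: [0.0, 0.985, 0.171, 0.001]
ft_force: [-2.1, -0.4, 5.1]
width: 0.506
```

Contact confirmed (fz +5 N). Releasing and retracting.

Emit:
{"fn": "jog_arm", "kwargs": {
  "plan": [
    {"dx": 0,"dy": 0,"dz": 0,"wx": 0,"wy": 0,"wz": 0,"fingers": 0.046},
    {"dx": 0,"dy": 0,"dz": 0,"wx": 0,"wy": 0,"wz": 0,"fingers": 0.05},
    {"dx": 0,"dy": 0,"dz": 0,"wx": 0,"wy": 0,"wz": 0,"fingers": 0.06},
    {"dx": 0,"dy": 0,"dz": 0,"wx": 0,"wy": 0,"wz": 0,"fingers": 0.075},
    {"dx": 0,"dy": 0,"dz": 0,"wx": 0,"wy": 0,"wz": 0,"fingers": 0.085},
    {"dx": 0,"dy": 0,"dz": -0.015,"wx": 0,"wy": 0,"wz": 0,"fingers": 0.085},
    {"dx": 0,"dy": 0,"dz": -0.04,"wx": 0,"wy": 0,"wz": 0,"fingers": 0.085},
    {"dx": 0,"dy": 0,"dz": -0.07,"wx": 0,"wy": 0,"wz": 0,"fingers": 0.085},
    {"dx": 0,"dy": 0,"dz": -0.09,"wx": 0,"wy": 0,"wz": 0,"fingers": 0.085},
    {"dx": 0,"dy": 0,"dz": -0.09,"wx": 0,"wy": 0,"wz": 0,"fingers": 0.085}
  ]
}}

```text
time_s: 17.58
tcp_pos: [0.6387, 0.0618, 0.1324]
tcp_rot: [0.001, 0.985, 0.171, 0.004]
ft_force: [-0.6, -0.3, 0.4]
width: 0.999
```

```bash
python3 - <<'E'
from h import *
for n in ['side']:
    im,d=env.camera(n); cv2.imwrite(f'pics/{n}7.png',im[...,::-1])
a=cv2.imread('pics/side7.png')[140:300,180:380];cv2.imwrite('pics/side7c.png',cv2.resize(a,None,fx=3.6,fy=3.6,interpolation=cv2.INTER_CUBIC))
E
python3 go.py .4605 .097 .13 .4605 .097 .026
```

```text
t 17.62 tcp [0.6376 0.0618 0.1307] f [-0.2 -1.   0.7] w 0.0852 zaxis [ 4.8e-03 -5.0e-04 -1.0e+00] j [-0.01  0.44  1.51 -0.    1.19  1.22]
[0.4605, 0.097, 0.13] -> [-1.549e-01 -9.290e-02 -1.000e-04]
[0.4605, 0.097, 0.026] -> [-0.1553 -0.0931  0.1039]
level [ 0.0021 -0.0044  0.    ]
```

View pics/side7c.png

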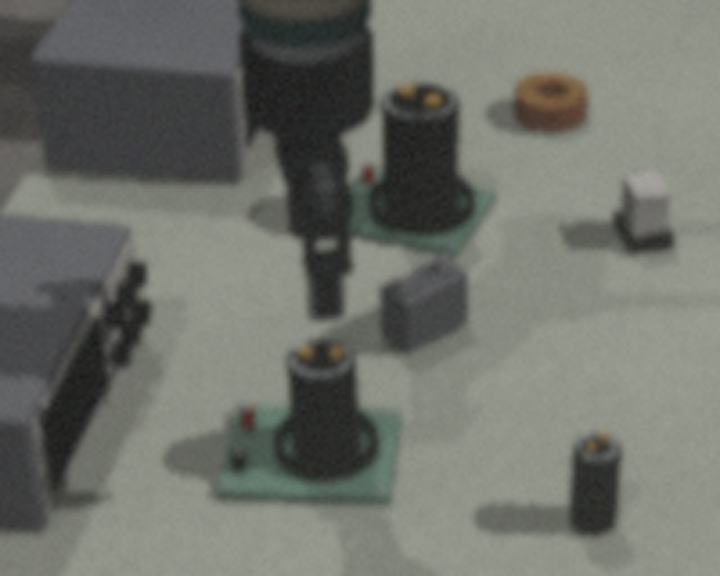

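The medium can stands upright in the middle collar: can at (323,400) in the crop, ring at (325,445). Next is the small can.

Emit:
{"fn": "jog_arm", "kwargs": {
  "plan": [
    {"dx": -0.015,"dy": -0.009,"dz": 0,"wx": 0.002,"wy": -0.004,"wz": 0,"fingers": 0.085},
    {"dx": -0.05,"dy": -0.03,"dz": 0,"wx": 0.002,"wy": -0.004,"wz": 0,"fingers": 0.085},
    {"dx": -0.085,"dy": -0.051,"dz": 0,"wx": 0.002,"wy": -0.004,"wz": 0,"fingers": 0.085},
    {"dx": -0.12,"dy": -0.072,"dz": 0,"wx": 0.002,"wy": -0.004,"wz": 0,"fingers": 0.085},
    {"dx": -0.145,"dy": -0.087,"dz": 0,"wx": 0.002,"wy": -0.004,"wz": 0,"fingers": 0.085},
    {"dx": -0.155,"dy": -0.093,"dz": 0,"wx": 0.002,"wy": -0.004,"wz": 0,"fingers": 0.085},
    {"dx": -0.155,"dy": -0.093,"dz": 0.02,"wx": 0.002,"wy": -0.004,"wz": 0,"fingers": 0.085},
    {"dx": -0.155,"dy": -0.093,"dz": 0.03,"wx": 0.002,"wy": -0.004,"wz": 0,"fingers": 0.085},
    {"dx": -0.155,"dy": -0.093,"dz": 0.03,"wx": 0.002,"wy": -0.004,"wz": 0,"fingers": 0.085}
  ]
}}

```text
time_s: 18.75
tcp_pos: [0.4602, 0.0969, 0.099]
tcp_rot: [-0.0, 0.985, 0.171, -0.001]
ft_force: [0.3, 0.2, -0.2]
width: 0.998
```

```bash
python3 - <<'E'
from h import *
for n in ['side']:
    im,d=env.camera(n); cv2.imwrite(f'pics/{n}8.png',im[...,::-1])
a=cv2.imread('pics/side8.png')[180:340,250:450];cv2.imwrite('pics/side8c.png',cv2.resize(a,None,fx=3.6,fy=3.6,interpolation=cv2.INTER_CUBIC))
E
python3 go.py .4605 .097 .026
```

```text
t 18.8 tcp [0.4607 0.0969 0.0995] f [-0.2 -0.  -0.5] w 0.0851 zaxis [-5.e-04 -0.e+00 -1.e+00] j [ 0.06  0.24  1.92 -0.    0.98  1.29]
[0.4605, 0.097, 0.026] -> [-0.0001 -0.0001  0.0735]
level [-0.0001  0.0004  0.    ]
```

View pics/side8c.png

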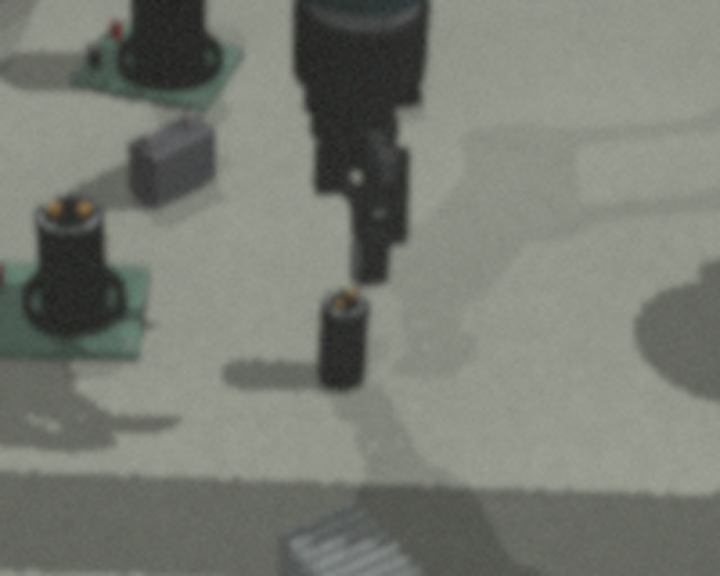

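The fingers are over the small can: tips at (330,190) and (370,280) in the crop, can top at (345,300). Descending.

Emit:
{"fn": "jog_arm", "kwargs": {
  "plan": [
    {"dx": 0,"dy": 0,"dz": 0.012,"wx": 0,"wy": 0,"wz": 0,"fingers": 0.085},
    {"dx": 0,"dy": 0,"dz": 0.028,"wx": 0,"wy": 0,"wz": 0,"fingers": 0.085},
    {"dx": 0,"dy": 0,"dz": 0.044,"wx": 0,"wy": 0,"wz": 0,"fingers": 0.085},
    {"dx": 0,"dy": 0,"dz": 0.06,"wx": 0,"wy": 0,"wz": 0,"fingers": 0.085},
    {"dx": 0,"dy": 0,"dz": 0.07,"wx": 0,"wy": 0,"wz": 0,"fingers": 0.085},
    {"dx": 0,"dy": 0,"dz": 0.0735,"wx": 0,"wy": 0,"wz": 0,"fingers": 0.085},
    {"dx": 0,"dy": 0,"dz": 0.0735,"wx": 0,"wy": 0,"wz": 0,"fingers": 0.085}
  ]
}}

```text
time_s: 19.68
tcp_pos: [0.4608, 0.0969, 0.026]
tcp_rot: [-0.0, 0.985, 0.171, -0.0]
ft_force: [-0.3, 0.5, -0.3]
width: 0.995
```

Emit:
{"fn": "jog_arm", "kwargs": {
  "plan": [
    {"dx": 0,"dy": 0,"dz": 0,"wx": 0,"wy": 0,"wz": 0,"fingers": 0.065},
    {"dx": 0,"dy": 0,"dz": 0,"wx": 0,"wy": 0,"wz": 0,"fingers": 0.05},
    {"dx": 0,"dy": 0,"dz": 0,"wx": 0,"wy": 0,"wz": 0,"fingers": 0.042},
    {"dx": 0,"dy": 0,"dz": 0,"wx": 0,"wy": 0,"wz": 0,"fingers": 0.036},
    {"dx": 0,"dy": 0,"dz": 0,"wx": 0,"wy": 0,"wz": 0,"fingers": 0.03},
    {"dx": 0,"dy": 0,"dz": 0,"wx": 0,"wy": 0,"wz": 0,"fingers": 0.022},
    {"dx": 0,"dy": 0,"dz": 0,"wx": 0,"wy": 0,"wz": 0,"fingers": 0.022},
    {"dx": 0,"dy": 0,"dz": 0,"wx": 0,"wy": 0,"wz": 0,"fingers": 0.022}
  ],
  "force": 30
}}

```text
time_s: 20.68
tcp_pos: [0.4609, 0.0969, 0.0261]
tcp_rot: [0.0, 0.985, 0.171, -0.0]
ft_force: [-0.8, -0.4, 3.6]
width: 0.342
```

```bash
python3 go.py .4605 .097 .126 .554 .412 .126
```

```text
t 20.68 tcp [0.4609 0.0969 0.0261] f [-0.8 -0.4  3.6] w 0.0292 zaxis [-2.e-04 -1.e-04 -1.e+00] j [ 0.06  0.34  2.01 -0.    0.79  1.29]
[0.4605, 0.097, 0.126] -> [-0.0004 -0.0003 -0.0999]
[0.554, 0.412, 0.126] -> [ 0.1938 -0.2653 -0.0999]
level [0.0001 0.0002 0.    ]
```

Emit:
{"fn": "jog_arm", "kwargs": {
  "plan": [
    {"dx": 0,"dy": 0,"dz": -0.01,"wx": 0,"wy": 0,"wz": 0,"fingers": 0.022},
    {"dx": 0,"dy": 0,"dz": -0.035,"wx": 0,"wy": 0,"wz": 0,"fingers": 0.022},
    {"dx": 0,"dy": 0,"dz": -0.07,"wx": 0,"wy": 0,"wz": 0,"fingers": 0.022},
    {"dx": 0.006,"dy": -0.008,"dz": -0.09,"wx": 0,"wy": 0,"wz": 0,"fingers": 0.022},
    {"dx": 0.026,"dy": -0.035,"dz": -0.09,"wx": 0,"wy": 0,"wz": 0,"fingers": 0.022},
    {"dx": 0.052,"dy": -0.071,"dz": -0.09,"wx": 0,"wy": 0,"wz": 0,"fingers": 0.022},
    {"dx": 0.08,"dy": -0.11,"dz": -0.09,"wx": 0,"wy": 0,"wz": 0,"fingers": 0.022},
    {"dx": 0.11,"dy": -0.15,"dz": -0.09,"wx": 0,"wy": 0,"wz": 0,"fingers": 0.022},
    {"dx": 0.14,"dy": -0.191,"dz": -0.09,"wx": 0,"wy": 0,"wz": 0,"fingers": 0.022},
    {"dx": 0.168,"dy": -0.23,"dz": -0.09,"wx": 0,"wy": 0,"wz": 0,"fingers": 0.022},
    {"dx": 0.187,"dy": -0.256,"dz": -0.09,"wx": 0,"wy": 0,"wz": 0,"fingers": 0.022},
    {"dx": 0.1938,"dy": -0.2653,"dz": -0.09,"wx": 0,"wy": 0,"wz": 0,"fingers": 0.022}
  ]
}}

```text
time_s: 22.18
tcp_pos: [0.5539, 0.4137, 0.1159]
tcp_rot: [-0.0, 0.985, 0.172, -0.0]
ft_force: [0.1, -0.0, -0.4]
width: 0.344
```

Emit:
{"fn": "jog_arm", "kwargs": {
  "plan": [
    {"dx": 0,"dy": 0,"dz": 0.015,"wx": 0,"wy": 0,"wz": 0,"fingers": 0.022},
    {"dx": 0,"dy": 0,"dz": 0.035,"wx": 0,"wy": 0,"wz": 0,"fingers": 0.022},
    {"dx": 0,"dy": 0,"dz": 0.045,"wx": 0,"wy": 0,"wz": 0,"fingers": 0.022},
    {"dx": 0,"dy": 0,"dz": 0.045,"wx": 0,"wy": 0,"wz": 0,"fingers": 0.022}
  ]
}}

```text
time_s: 22.68
tcp_pos: [0.5531, 0.4121, 0.0696]
tcp_rot: [0.001, 0.985, 0.171, -0.002]
ft_force: [-0.7, 0.1, -0.4]
width: 0.342
```

```bash
python3 - <<'E'
from h import *
for n in ['side']:
    im,d=env.camera(n); cv2.imwrite(f'pics/{n}9.png',im[...,::-1])
a=cv2.imread('pics/side9.png')[260:440,180:380];cv2.imwrite('pics/side9c.png',cv2.resize(a,None,fx=3.3,fy=3.3,interpolation=cv2.INTER_CUBIC))
E
python3 go.py .554 .412 .0355
```

```text
t 22.73 tcp [0.5537 0.4127 0.0706] f [-0.4  0.1 -0.6] w 0.0295 zaxis [-1.2e-03 -7.0e-04 -1.0e+00] j [0.54 0.56 1.46 0.   1.13 1.77]
[0.554, 0.412, 0.0355] -> [0.     0.0008 0.0351]
level [0.0002 0.0013 0.    ]
```

View pics/side9c.png

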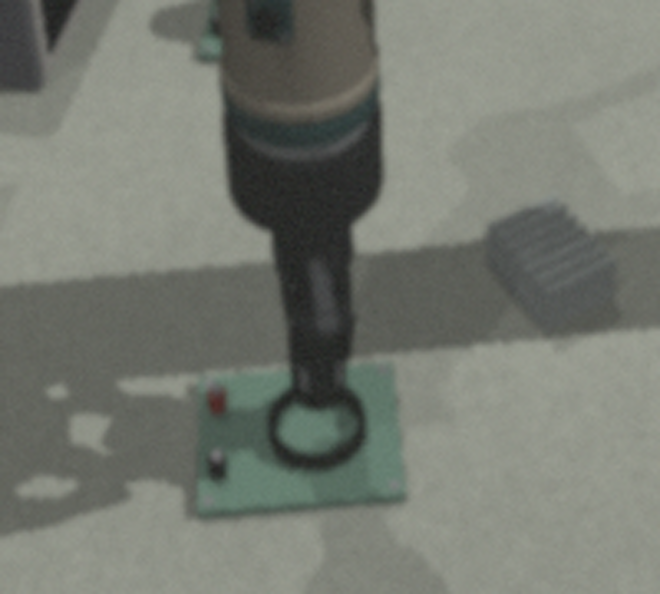

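The small can is over the narrowest collar, can column about 319 and ring about 317 in the crop. Lowering.

Emit:
{"fn": "jog_arm", "kwargs": {
  "plan": [
    {"dx": 0,"dy": 0.001,"dz": 0.008,"wx": 0,"wy": 0.001,"wz": 0,"fingers": 0.022},
    {"dx": 0,"dy": 0.001,"dz": 0.018,"wx": 0,"wy": 0.001,"wz": 0,"fingers": 0.022},
    {"dx": 0,"dy": 0.001,"dz": 0.026,"wx": 0,"wy": 0.001,"wz": 0,"fingers": 0.022},
    {"dx": 0,"dy": 0.001,"dz": 0.032,"wx": 0,"wy": 0.001,"wz": 0,"fingers": 0.022},
    {"dx": 0,"dy": 0.001,"dz": 0.035,"wx": 0,"wy": 0.001,"wz": 0,"fingers": 0.022},
    {"dx": 0,"dy": 0.001,"dz": 0.035,"wx": 0,"wy": 0.001,"wz": 0,"fingers": 0.022},
    {"dx": 0,"dy": 0.001,"dz": 0.035,"wx": 0,"wy": 0.001,"wz": 0,"fingers": 0.022}
  ]
}}

```text
time_s: 23.6
tcp_pos: [0.5543, 0.4119, 0.0359]
tcp_rot: [0.0, 0.985, 0.172, 0.0]
ft_force: [-0.5, -0.3, 0.0]
width: 0.345
```

Emit:
{"fn": "jog_arm", "kwargs": {
  "plan": [
    {"dx": 0,"dy": 0,"dz": 0.0006,"wx": 0,"wy": 0,"wz": 0,"fingers": 0.022},
    {"dx": 0,"dy": 0,"dz": 0.0012,"wx": 0,"wy": 0,"wz": 0,"fingers": 0.022},
    {"dx": 0,"dy": 0,"dz": 0.0012,"wx": 0,"wy": 0,"wz": 0,"fingers": 0.022}
  ]
}}

```text
time_s: 23.98
tcp_pos: [0.5543, 0.4119, 0.0347]
tcp_rot: [0.0, 0.985, 0.172, 0.0]
ft_force: [-0.6, -0.0, -0.9]
width: 0.346
```

Emit:
{"fn": "jog_arm", "kwargs": {
  "plan": [
    {"dx": 0,"dy": 0,"dz": 0.0005,"wx": 0,"wy": 0,"wz": 0,"fingers": 0.022},
    {"dx": 0,"dy": 0,"dz": 0.001,"wx": 0,"wy": 0,"wz": 0,"fingers": 0.022},
    {"dx": 0,"dy": 0,"dz": 0.001,"wx": 0,"wy": 0,"wz": 0,"fingers": 0.022}
  ]
}}

```text
time_s: 24.35
tcp_pos: [0.5543, 0.412, 0.0342]
tcp_rot: [-0.0, 0.985, 0.172, 0.0]
ft_force: [-0.7, -0.3, 2.8]
width: 0.345
```

Contact (+2.8 N). Releasing.

Emit:
{"fn": "jog_arm", "kwargs": {
  "plan": [
    {"dx": 0,"dy": 0,"dz": 0,"wx": 0,"wy": 0,"wz": 0,"fingers": 0.032},
    {"dx": 0,"dy": 0,"dz": 0,"wx": 0,"wy": 0,"wz": 0,"fingers": 0.036},
    {"dx": 0,"dy": 0,"dz": 0,"wx": 0,"wy": 0,"wz": 0,"fingers": 0.045},
    {"dx": 0,"dy": 0,"dz": 0,"wx": 0,"wy": 0,"wz": 0,"fingers": 0.065},
    {"dx": 0,"dy": 0,"dz": 0,"wx": 0,"wy": 0,"wz": 0,"fingers": 0.085},
    {"dx": 0,"dy": 0,"dz": 0,"wx": 0,"wy": 0,"wz": 0,"fingers": 0.085},
    {"dx": 0,"dy": 0,"dz": -0.015,"wx": 0,"wy": 0,"wz": 0,"fingers": 0.085},
    {"dx": 0,"dy": 0,"dz": -0.045,"wx": 0,"wy": 0,"wz": 0,"fingers": 0.085},
    {"dx": 0,"dy": 0,"dz": -0.09,"wx": 0,"wy": 0,"wz": 0,"fingers": 0.085},
    {"dx": 0,"dy": 0,"dz": -0.13,"wx": 0,"wy": 0,"wz": 0,"fingers": 0.085},
    {"dx": 0,"dy": 0,"dz": -0.15,"wx": 0,"wy": 0,"wz": 0,"fingers": 0.085}
  ]
}}

```text
time_s: 25.72
tcp_pos: [0.5554, 0.4127, 0.1887]
tcp_rot: [-0.001, 0.985, 0.172, 0.003]
ft_force: [0.6, 0.3, -0.5]
width: 0.996
```

Emit:
{"fn": "jog_arm", "kwargs": {
  "plan": [
    {"dx": -0.03,"dy": 0.03,"dz": 0,"wx": 0,"wy": 0,"wz": 0,"fingers": 0.085},
    {"dx": -0.06,"dy": 0.06,"dz": 0,"wx": 0,"wy": 0,"wz": 0,"fingers": 0.085},
    {"dx": -0.09,"dy": 0.09,"dz": 0,"wx": 0,"wy": 0,"wz": 0,"fingers": 0.085},
    {"dx": -0.12,"dy": 0.12,"dz": 0,"wx": 0,"wy": 0,"wz": 0,"fingers": 0.085},
    {"dx": -0.15,"dy": 0.15,"dz": 0,"wx": 0,"wy": 0,"wz": 0,"fingers": 0.085},
    {"dx": -0.18,"dy": 0.18,"dz": 0,"wx": 0,"wy": 0,"wz": 0,"fingers": 0.085},
    {"dx": -0.2,"dy": 0.2,"dz": 0,"wx": 0,"wy": 0,"wz": 0,"fingers": 0.085},
    {"dx": -0.2,"dy": 0.2,"dz": 0,"wx": 0,"wy": 0,"wz": 0,"fingers": 0.085},
    {"dx": -0.2,"dy": 0.2,"dz": 0,"wx": 0,"wy": 0,"wz": 0,"fingers": 0.085}
  ]
}}

```text
time_s: 26.85
tcp_pos: [0.4357, 0.1575, 0.1881]
tcp_rot: [-0.001, 0.985, 0.171, 0.004]
ft_force: [0.4, 0.0, 0.1]
width: 0.994
```

```bash
python3 - <<'E'
from h import *
for n in ['side','top']:
    im,d=env.camera(n); cv2.imwrite(f'pics/{n}F.png',im[...,::-1])
    P=cloud(n,d)
    for k,c,h in [('L',(.6255,-.236),.103),('M',(.637,.062),.083),('S',(.554,.412),.068)]:
        m=(d>0)&(np.hypot(P[...,0]-c[0],P[...,1]-c[1])<.05)&(abs(P[...,2]-h)<.008)
        q=P[m]
        if len(q)<5: print(n,k,len(q)); continue
        (cx,cy),r=cv2.minEnclosingCircle(q[:,:2].astype(np.float32))
        print(n,k,len(q),'top z',np.median(q[:,2]).round(4),'circ',round(cx,4),round(cy,4),round(r,4),'offs mm',round((cx-c[0])*1e3,1),round((cy-c[1])*1e3,1))
a=cv2.imread('pics/sideF.png')[140:440,150:500];cv2.imwrite('pics/sideFc.png',cv2.resize(a,None,fx=2,fy=2,interpolation=cv2.INTER_CUBIC))
E
python3 go.py
```

```text
side L 231 top z 0.1057 circ 0.6254 -0.2364 0.0329 offs mm -0.1 -0.4
side M 224 top z 0.0849 circ 0.6392 0.0637 0.0238 offs mm 2.2 1.7
side S 225 top z 0.0691 circ 0.554 0.4123 0.0164 offs mm -0.0 0.3
top L 431 top z 0.1043 circ 0.6251 -0.236 0.0296 offs mm -0.4 0.0
top M 238 top z 0.0847 circ 0.6376 0.0628 0.0223 offs mm 0.6 0.8
top S 114 top z 0.0694 circ 0.5527 0.4107 0.0153 offs mm -1.3 -1.3
t 26.95 tcp [0.4356 0.1577 0.1876] f [-0.2 -0.1  0.6] w 0.085 zaxis [ 0.007   0.0039 -1.    ] j [0.2  0.13 1.81 0.   1.19 1.42]
level [-0.0013 -0.0079  0.    ]
```

View pics/sideFc.png

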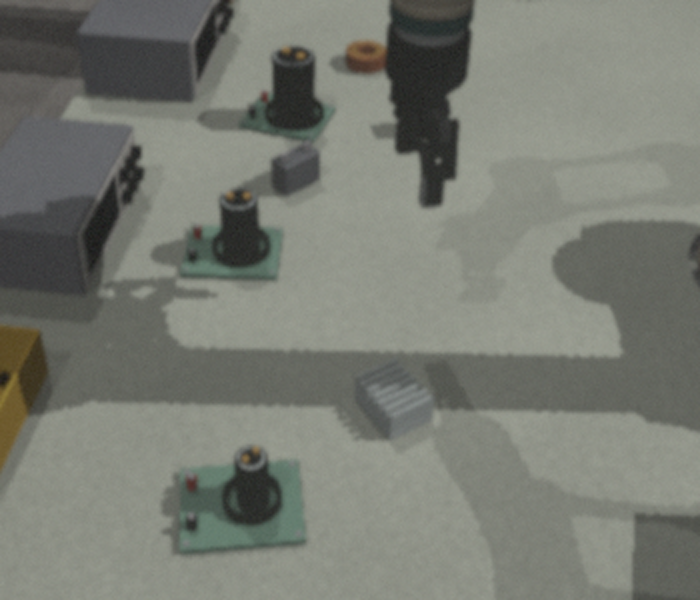

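View pics/topF.png

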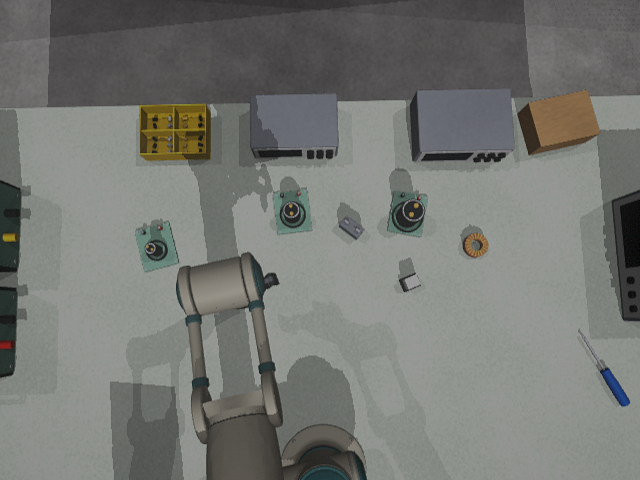

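All three cans stand in their collars: top view (407,212), (293,212) and (155,250). Measured tops are at about plate height plus can height, and the bystanders haven't moved. I'm handing in.

```bash
python3 -c "
from plant import env
print(env.finish_job())"
```

```text
the job is handed in; nothing more can be done
None
```

All three cans are standing upright on the plates inside their own collars, placed in the order large, medium, small. I handed the job in at about 27 s of the 88 s allowed. Each can was lowered until the wrist force showed it resting on the plate, at about 5 N or less, and only then released.

- **Final position check:** in both cameras the cans sit within about 3 mm of the collar centres, against a clearance of 8 mm all round. Their tops measured 104–106, 85 and 69 mm, against the expected 103, 83 and 68 mm, so they are seated flat on the plates.
- **Bystanders:** the film capacitor, choke, relay and heatsink looked unmoved. I judged this by eye from the pictures. The arm hid the heatsink in the last top view, so I checked it in the side view only.
- **Gripper:** it was open, clear of everything and touching nothing at hand-in.
- **Disagreements:** the cameras differed by up to about 5 mm on the collar and can positions, so I used values between the two. The finder network did not report the small fixture, so I located it from the pictures directly. My first move call was refused for missing keys, and the arm did not move.

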